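Draw the shoehorn out of the half-covered shoe-care box

TASK

The shoehorn lies in the wooden shoe-care box on the entrance counter, longer than the opening: one half of the box (left or right, look which) is closed by a cover that is screwed down. Take the shoehorn by the end that shows in the open half, tilt that end up and draw it out slantwise from under the cover, without shifting the polish tin, the glasses case or the key dish. Finish holding it still in the gripper in the air, its whole length about 10 cm or more above the top of the box; do not put it down or let go.

Things in the scene. Friction and masses are not known exactly. Their poses are not given: they have to be found in the camera images.
- box: Open wooden box fixed to the counter, 156 wide (own x), 316 long (own y), walls 8, rim 60 above the counter; inside 140 x 300, inner floor 6 above the counter (mm). Origin: centre of its underside; z up; own y roughly to the robot's left. On the rim of the open half's two long walls lie fixed steel runners 8 wide, 5 high, flush with the wall faces.
- cover: Wooden board 156 x 170 x 8 mm (own x, y, z) screwed on the box's rim (immovable), flush with one end; axes parallel to the box's. Origin: centre of its underside, at y = +73 or -73 mm in the box's frame. Its inner edge is 12 mm past the box's middle: the opening at the other end is 138 mm along the box (inside the end wall) by 140 mm across.
- shoehorn: Rigid loose shoehorn, 250 mm long (own y), 14 mm high, 0.10 to 0.20 kg, mass centre near the middle, lying flat on the box's inner floor, along it within 0.06 rad, blade (+y) towards the box's +y end. Either end may be the one in the open half. Origin: centre of its underside; z up.
- blade_end (a point): Middle of the shoehorn's blade end, at (0, 125, 7) mm in its frame. The blade is a steel trough 40 mm wide with upright side walls 4 mm thick and 14 mm high from y = +13 to +121 mm; its floor is 4 mm thick and reaches y = +125 mm.
- handle_end (a point): Middle of the shoehorn's handle end, at (0, -125, 7) mm in its frame. The handle is a dark wood bar 20 mm wide (own x), 14 mm high, from y = -125 to +7 mm.
- polish_tin: Bystander: round metal tin, 71 mm across, 24 mm high, standing loose on the counter beyond the box. Origin: centre of its underside.
- glasses_case: Bystander: black hard case, 62 x 150 x 36 mm (own x, y, z), lying loose on the counter beyond the box. Origin: centre of its underside.
- key_dish: Bystander: small white dish, 100 mm across, 28 mm high, standing loose on the counter past the box's left (+y) end. Origin: centre of its underside.

How it is judged:
On the way:
1. one end of the shoehorn is raised out of the opening while the other end is still inside the box (((height (world z) of blade_end above 0.07 m and height (world z) of handle_end below 0.055 m) or (height (world z) of handle_end above 0.07 m and height (world z) of blade_end below 0.055 m))), for 0.1 s.
At the end, for the whole second after the job is handed in: Both ends of the shoehorn are more than 140 mm above the counter (80 mm above the box's rim), it is held by the fingers (over 2 N), touches neither box nor cover, is still (under 0.04 m/s and 0.3 rad/s), and tin, case and dish are within 20 mm of where they stood (height (world z) of each of blade_end, handle_end above 0.14 m and contact force between shoehorn and the fingers above 2 N and contact force between shoehorn and box below 0.3 N and contact force between shoehorn and cover below 0.3 N and linear speed of shoehorn below 0.04 m/s and angular speed of shoehorn below 0.3 rad/s and distance of each of polish_tin, glasses_case, key_dish from where it was at the start of the episode below 0.02 m); the arm keeps its last pose, push and grip.
It fails at once if the polish tin is shifted by more than 20 mm (distance of polish_tin from where it was at the start of the episode above 0.02 m).
It fails at once if the glasses case is shifted by more than 20 mm (distance of glasses_case from where it was at the start of the episode above 0.02 m).
It fails at once if the key dish is shifted by more than 20 mm (distance of key_dish from where it was at the start of the episode above 0.02 m).
It also fails if it takes over 38 s, if anything falls off the work surface, if the arm or the gripper's body presses on something with over 40 N, if the wrist force passes 120 N, or if a joint passes its speed limit or range.

ROBOT

A 7-joint arm with a two-finger parallel gripper is mounted at the origin on the work surface. World frame = base frame: x ahead of the robot, y to its left, z up, the work surface at z = 0. Lengths are in m, angles in rad, forces in N, time in s.
With the tool pointing down it reaches from about 0.35 to 0.9 m from the base axis. Payload 8.1 kg.
Tool frame: the origin (TCP) lies at the very end of the fingers, on their centre line; the grasp point (between the pads) lies 19 mm behind it (arm.tcp_to_grasp is the z of the grasp point in the tool frame, in m); z points along the fingers, y is the line along which they close (so a half turn about z gives the same grasp; the last joint's range is limited). The gripper opens to 92 mm and grips with 3 to 60 N. Pads are 19 mm wide; open, the fingers measure 130 mm over their backs; the gripper's body (75 mm by 190 mm) begins 47 mm behind the grasp point.
Start: joints at [-1.378, 0.434, 0.025, 1.573, -0.012, 1.134, -0.075], TCP at [0.182, 0.598, 0.227] pointing down, gripper open.
Joint ranges: [-2.62, 2.62], [-0.44, 2.09], [-1.27, 1.32], [0.08, 2.57], [-1.32, 4.46], [0.12, 2], [-2.74, 2.74]. Speed limits (rad/s): [2.22, 2.22, 3.01, 3.01, 3.14, 3.14, 3.14].

INTERFACE

Orientations are given as a rotation vector (axis times angle).
In Python, from cell import readout, vision, sign_off, arm gives the robot as it stands. The module is installed in compiled form; this text tells all that it offers.
- The arm moves only by the shell command python3 -m creep 'ROWS' [FORCE]. ROWS is JSON, a list of rows, each a list of 5 numbers: the shift along the tool's x, y, z in units of 4 cm (1.0 is 4 cm), then the turn about the tool's z in units of 4 degrees (1.0 is 4 degrees), then the opening, from 0 (shut) to 1 (fully open). A call has 1 to 12 rows; each row shifts and turns the commanded pose from where the row before left it, along the tool's axes as they then stand; what a row does not reach is not made up. A row lasts 1/8 s, in which the tool goes at most 62.5 mm and 10.7 degrees, less where a joint would pass 70% of its speed; a pose out of reach is approached as far as the arm can. A call with a number of a shift or a turn outside -1 to 1 is refused whole. A call with a gripper value outside its range is refused whole. The fingers move at their own pace and stop on an object; FORCE is the grip in N (left out, the last holds). Time passes only in rows, so rows that do not move let the fingers close. It gives the time, the measured TCP pose, the force, the opening and the grip force at its end, in the units of the state.
- readout.observe(): the state, without advancing time (a new reading comes with each control period).
- vision.get_image(name): name is "side" or "top"; returns a dict with "pixels" (480x640x3 uint8, blue, green, red), "z_map" (480x640 float32, m along the optical axis (not along the pixel's ray), 0 where there is no reading), "camera_matrix" (3x3 intrinsics, pixels), "position" and "rotation" of the camera in the world. Camera axes: x right, y up, looking along -z (the intrinsics and any distortion apply to the point x, -y, -z); pixel columns grow to the right and rows downward; lengths in m; the calibration is good to about 2 mm. A picture is of the moment at which its call begins.
- sign_off(): hands the job in; it is judged then, once.
The state is a dict: "clock": time; "joints": joint angles; "dq": joint speeds; "joint_efforts": joint torques, N m; "position": TCP position; "ee_rot": TCP orientation; "force": force on the tool from outside, world axes, zero at the start; "ft_torque": the same for the moment, N m; "width": opening from 0.0 (shut) to 1.0 (fully open); "gripper_force": force on a finger pad.
Only numpy, scipy, OpenCV 4.12 (cv2) and the standard library are available. Lean on these libraries where they do the work, as an engineer would, in place of code of your own. Each camera call takes 0.05 s, during which the arm holds its last target. There are 200 camera calls.

## Working session

There is one attempt and no reset: what is moved stays moved. The work goes in short steps, Python scripts to look and compute and a shell command to move; the robot and the scene stay as the last step left them, time stands still between calls to the robot, and variables do not carry over. Pictures are saved under pics/ and viewed, at most 10 in all, crops included, and the job is handed in when it is done.

```bash
mkdir -p pics; cat > h.py <<'E'
import numpy as np,cv2
from cell import readout,vision
def grab(n,f):
    d=vision.get_image(n); cv2.imwrite('pics/'+f+'.png',d['pixels']); np.savez('pics/'+f,**d); return d
def w(d,u,v,z=None):
    K=d['camera_matrix'];R=np.array(d['rotation'])
    if R.shape!=(3,3): R=cv2.Rodrigues(R)[0]
    r=R@np.array([(u-K[0,2])/K[0,0],-(v-K[1,2])/K[1,1],-1]);p=np.array(d['position'])
    s=d['z_map'][int(v),int(u)] if z is None else (z-p[2])/r[2]
    return p+s*r
E
python3 - <<'E'
from h import *
for n in('top','side'):
    d=grab(n,n+'1'); print(d['position'],d['rotation'],d['camera_matrix'])
s=readout.observe();print(s)
E
```

```text
[0.54513216 0.09594522 0.94001109] [ 0.07513033 -0.07574247 -1.56265913] [[537.55919313   0.         318.35514711]
 [  0.         537.55919313 241.78497856]
 [  0.           0.           1.        ]]
[0.37692474 0.59534446 0.45075254] [ 0.26834139 -1.2549982  -2.44945565] [[461.29049709   0.         318.03512839]
 [  0.         461.29049709 229.85833282]
 [  0.           0.           1.        ]]
{'clock': 0.1, 'joints': array([-1.37759146,  0.43515608,  0.02493453,  1.57396396, -0.01159478,
        1.13401122, -0.07509936]), 'dq': array([-7.66218069e-04, -6.72562860e-04, -3.51260960e-05, -3.41229108e-03,
        1.69081980e-03, -2.55517281e-05, -1.22189461e-03]), 'joint_efforts': array([ 2.83901260e-03, -6.69132042e+01,  9.87757668e-01, -3.15147686e+01,
       -6.06033253e-02,  3.74598848e-02,  9.32075750e-05]), 'position': array([0.18209381, 0.59742255, 0.22603758]), 'ee_rot': array([-4.62991221e-01, -3.10719654e+00,  2.18490339e-03]), 'force': array([-0.20083764,  0.79514789,  1.2645786 ]), 'ft_torque': array([-0.00562697, -0.02351508, -0.01816386]), 'gripper_force': 0.0, 'width': 0.9993306378067054}
```

View pics/top1.png

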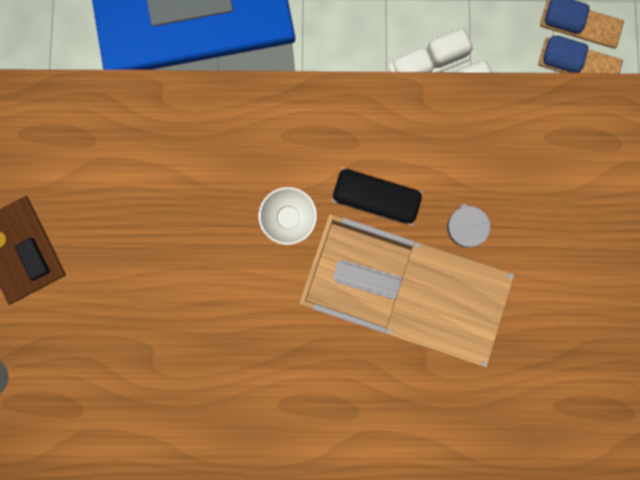

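View pics/side1.png

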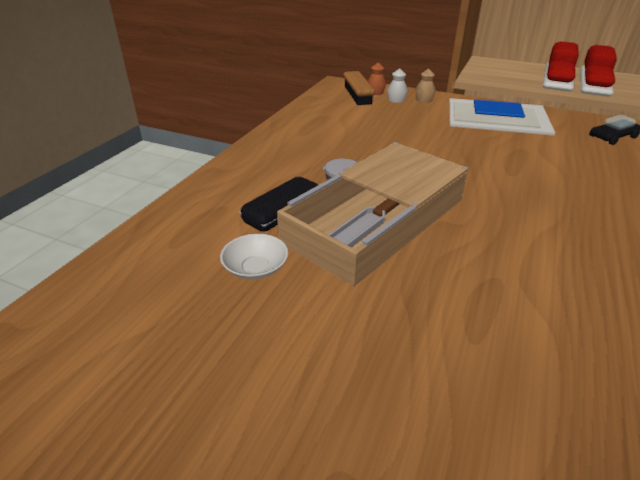

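Top view: the cover is on the right (−y). The blade shows in the left half, from (336,271) to the cover edge at (398,287). The dish is at (288,216), the case at (377,196) and the tin at (469,226). I'll enlarge the open half.

```bash
python3 - <<'E'
import cv2
i=cv2.imread('pics/top1.png')[205:345,290:430]
cv2.imwrite('pics/c1.png',cv2.resize(i,(560,560),interpolation=cv2.INTER_CUBIC))
E
```

```text
(no output)
```

View pics/c1.png

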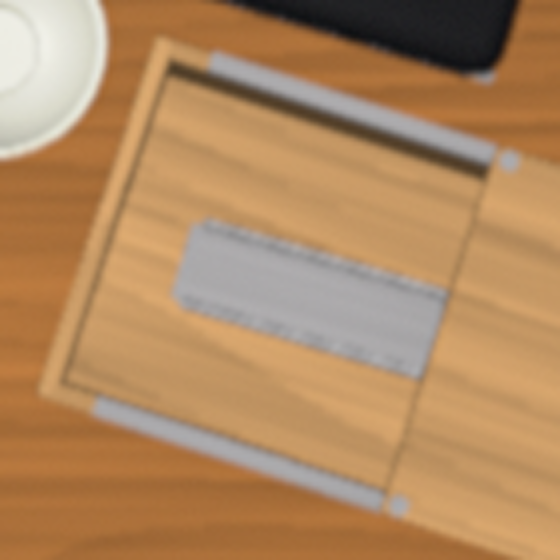

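The crop shows the blade's end corners at (200,218) and (177,298), and it meets the cover edge at (447,293) and (420,377). The box's outer left corners are at (160,38) and (40,395).

```bash
cat >> h.py <<'E'
def plan(target,ydir):
    s=readout.observe();R=cv2.Rodrigues(np.array(s['ee_rot']))[0]
    y=np.r_[ydir,0];a=R.T@y;t=np.degrees(np.arctan2(-a[0],a[1]));t=(t+90)%180-90
    print('pos',s['position'],'shift/4cm',R.T@(np.array(target)-s['position'])/.04,'turn/4deg',t/4,'j',s['joints'].round(2))
E
python3 - <<'E'
from h import *
d=dict(np.load('pics/top1.npz'))
f=lambda x,y,z:w(d,290+x/4,205+y/4,z)
a=(f(200,218,.02)+f(177,298,.013))/2
p=[f(200,218,.018),f(177,298,.018),f(447,293,.02),f(420,377,.02)]
e=(p[0]+p[1])/2;c=(p[2]+p[3])/2
u=e-c;L=np.linalg.norm(u);u/=L
print('end',e,'cov',c,'len',L,'u',u,'width',np.linalg.norm(p[0]-p[1]),np.linalg.norm(p[2]-p[3]))
b=[f(160,38,.06),f(40,395,.06)];print('box',b,np.linalg.norm(b[0]-b[1]),'depth at end',w(d,340,271),'dish',w(d,288,216))
g=e-.028*u;print('grasp',g)
plan([g[0],g[1],.13],[-u[1],u[0]])
E
```

```text
end [0.58656379 0.06337188 0.018     ] cov [ 0.55437476 -0.04111733  0.02      ] len 0.109353226436155 u [ 0.29435834  0.9555201  -0.01828936] width 0.03570377535386685 0.03764623161318045
box [array([0.67543859, 0.0769524 , 0.06      ]), array([0.5285452 , 0.12505733, 0.06      ])] 0.15456957208456826 depth at end [0.58417843 0.05826761 0.01367776] dish [0.68030023 0.14943686 0.00579829]
grasp [0.57832176 0.03661732 0.0185121 ]
pos [0.18209381 0.59742255 0.22603758] shift/4cm [-13.56252366 -10.51983466   2.41712215] turn/4deg -22.457028992750917 j [-1.38  0.44  0.02  1.57 -0.01  1.13 -0.08]
```

```bash
python3 -m creep '[[0,0,0,1,0.68],[0,0,0,1,0.68],[0,0,0,1,0.68],[0,0,0,1,0.68],[0,0,0,1,0.68],[0,0,0,1,0.68],[0,0,0,1,0.68],[0,0,0,1,0.68],[0,0,0,1,0.68],[0,0,0,1,0.68],[0,0,0,1,0.68],[0,0,0,1,0.68]]' 12
python3 -m creep '[[0,0,0,1,0.68],[0,0,0,1,0.68],[0,0,0,1,0.68],[0,0,0,1,0.68],[0,0,0,1,0.68],[0,0,0,1,0.68],[0,0,0,1,0.68],[0,0,0,1,0.68],[0,0,0,1,0.68],[0,0,0,1,0.68],[0,0,0,0.5,0.68]]'
python3 -c "
from h import *
plan([.5783,.0366,.13],[-.9556,.2944])"
```

```text
clock: 1.6
position: [0.1821, 0.5976, 0.2263]
ee_rot: [1.69, 2.648, -0.001]
force: [0.8, 0.8, 0.4]
width: 0.681
gripper_force: 0.0
clock: 2.98
position: [0.1821, 0.5976, 0.2264]
ee_rot: [2.525, 1.868, -0.001]
force: [-0.8, -0.8, -0.3]
width: 0.683
gripper_force: 0.0
pos [0.18207533 0.59762693 0.2263803 ] shift/4cm [-10.51024867  13.57687395   2.41860509] turn/4deg 0.025763098452628697 j [-1.62  0.45  0.39  1.6  -0.18  1.13 -1.49]
```

```bash
python3 -m creep '[[-0.75,0.97,0,0,0.68],[-0.75,0.97,0,0,0.68],[-0.75,0.97,0,0,0.68],[-0.75,0.97,0,0,0.68],[-0.75,0.97,0,0,0.68],[-0.75,0.97,0,0,0.68],[-0.75,0.97,0,0,0.68],[-0.75,0.97,0.2,0,0.68],[-0.75,0.97,0.4,0,0.68],[-0.75,0.97,0.6,0,0.68],[-0.75,0.97,0.6,0,0.68],[-0.75,0.97,0.6,0,0.68]]'
python3 -m creep '[[-0.75,0.97,0,0,0.68],[-0.75,0.97,0,0,0.68],[0,0,0,0,0.68],[0,0,0,0,0.68]]'
python3 -c "
from h import *
plan([.5783,.0366,.010],[-.9556,.2944]); grab('top','t2');grab('side','s2')
a=cv2.imread('pics/t2.png')[180:340,260:440];b=cv2.imread('pics/s2.png')[120:290,200:480]
cv2.imwrite('pics/c2.png',cv2.hconcat([cv2.resize(a,(405,360)),cv2.resize(b,(395,360))]))"
```

```text
clock: 4.47
position: [0.5234, 0.1166, 0.13]
ee_rot: [-2.524, -1.871, -0.0]
force: [0.5, 1.3, -0.6]
width: 0.683
gripper_force: 0.0
clock: 4.97
position: [0.5789, 0.0382, 0.1304]
ee_rot: [-2.524, -1.869, 0.001]
force: [-0.3, -0.0, 0.1]
width: 0.682
gripper_force: 0.0
pos [0.57886507 0.03818154 0.1303867 ] shift/4cm [-4.24224277e-02  1.10749626e-03  3.00966124e+00] turn/4deg 0.04350852178057352 j [-0.53  0.5   0.54  1.83 -0.32  0.9  -0.15]
```

View pics/c2.png

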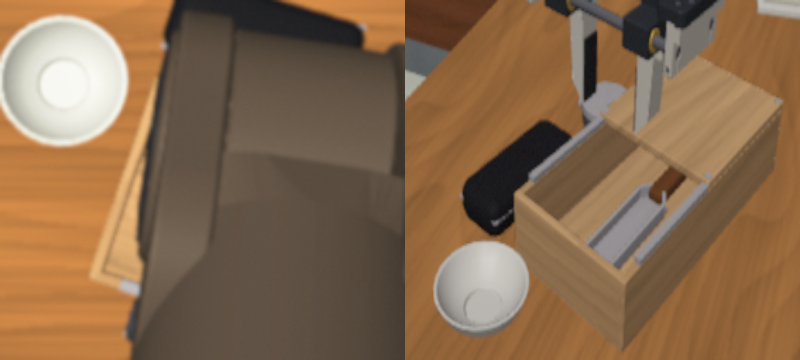

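The left panel (top view) is hidden by the arm. In the right panel (side view) the blade runs from about (605,250) to (650,200), with the fingers standing above it. I'll descend partway and check from close by.

```bash
python3 -m creep '[[0,0,0.5,0,0.68],[0,0,0.5,0,0.68],[0,0,0.5,0,0.68],[0,0,0.5,0,0.68],[0,0,0.3,0,0.68],[0,0,0,0,0.68]]'
python3 -c "
from h import *
plan([.5783,.0366,.0105],[-.9556,.2944]); grab('side','s3')
b=cv2.imread('pics/s3.png')[130:290,240:480]
cv2.imwrite('pics/c3.png',cv2.resize(b,(720,480)))"
```

```text
clock: 5.82
position: [0.5786, 0.0385, 0.0382]
ee_rot: [-2.523, -1.871, 0.002]
force: [-0.9, -0.6, 0.6]
width: 0.674
gripper_force: 0.0
pos [0.5786118  0.03851494 0.03822521] shift/4cm [-0.04785952  0.00741334  0.69313536] turn/4deg 0.058943831280203085 j [-0.48  0.62  0.46  1.9  -0.4   0.72 -0.07]
```

View pics/c3.png

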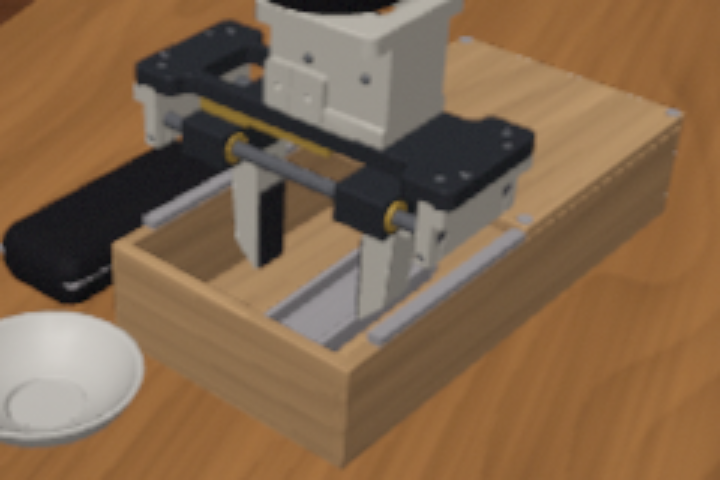

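The near finger's tip is at about (370,318) and the far finger's at about (262,265), both above the trough with its end at (270,315)–(335,345). I'll measure the blade in this side image.

```bash
python3 - <<'E'
from h import *
d=dict(np.load('pics/s3.npz'))
u=np.array([.2944,.9556]);n=np.array([-u[1],u[0]])
f=lambda x,y,z:w(d,240+x/3,130+y/3,z)
for q in [(270,317,.012),(335,346,.012),(362,247,.02),(345,340,.02)]:
    r=f(*q)-[.5783,.0366,0];print(q,'along',r[:2]@u,'across',r[:2]@n)
def P(p):
    K=d['camera_matrix'];R=cv2.Rodrigues(np.array(d['rotation']))[0];c=R.T@(p-d['position'])
    return ((K[0,2]-K[0,0]*c[0]/c[2]-240)*3, (K[1,2]+K[1,1]*c[1]/c[2]-130)*3)
t=np.array([.5786,.0385])
for s in(-.031,.031): print('tip',P(np.r_[t+n*s,.038]))
E
```

```text
(270, 317, 0.012) along 0.016309341114802145 across -0.02056382370163774
(335, 346, 0.012) along 0.013344418259830392 across 0.021017803047644314
(362, 247, 0.02) along -0.0601997163514345 across -0.01759558053776541
(345, 340, 0.02) along 0.014400984021310194 across 0.027885533455956762
tip (np.float64(273.64638560385225), np.float64(258.1816011793752))
tip (np.float64(367.0030908409099), np.float64(303.35541264182996))
```

The blade is centred between the fingers to within a few mm. Going down and gripping.

```bash
python3 -m creep '[[0,0,0.3,0,0.68],[0,0,0.3,0,0.68],[0,0,0.1,0,0.68],[0,0,0,0,0.68],[0,0,0,0,0.3],[0,0,0,0,0.3],[0,0,0,0,0.3],[0,0,0,0,0.3]]' 15
python3 -m creep '[[0,0,0,0,0.3],[0,0,0,0,0.3]]'
```

```text
clock: 6.88
position: [0.5796, 0.0377, 0.011]
ee_rot: [2.524, 1.87, 0.001]
force: [0.2, 0.4, 1.8]
width: 0.434
gripper_force: 15.0
clock: 7.12
position: [0.5796, 0.0377, 0.011]
ee_rot: [2.524, 1.87, 0.001]
force: [0.2, -0.4, 4.2]
width: 0.437
gripper_force: 15.0
```

```bash
python3 -m creep '[[0,0,-0.2,0,0.3],[0,0,-0.2,0,0.3],[0,0,-0.2,0,0.3],[0,0,-0.2,0,0.3],[0,0,-0.2,0,0.3],[0,0,0,0,0.3]]'
python3 -c "
from h import *
grab('side','s4')
b=cv2.imread('pics/s4.png')[130:290,240:480]
cv2.imwrite('pics/c4.png',cv2.resize(b,(720,480)))"
```

```text
clock: 7.88
position: [0.5798, 0.0378, 0.0515]
ee_rot: [2.524, 1.869, 0.002]
force: [-0.2, 0.5, -1.1]
width: 0.434
gripper_force: 15.0
```

View pics/c4.png

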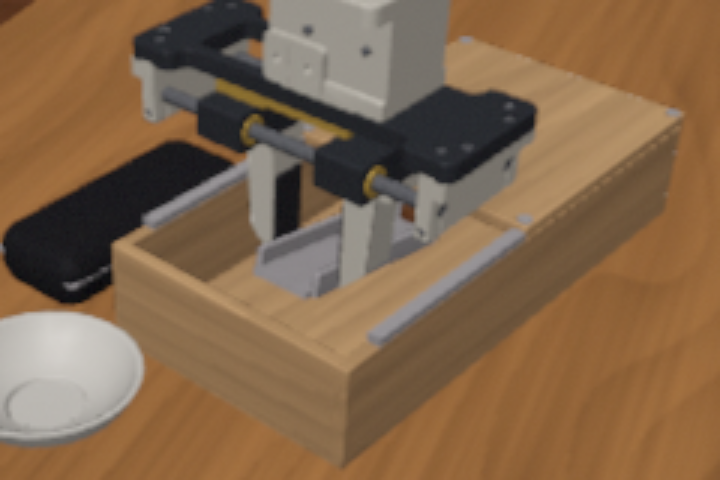

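The blade is up with its end at about (255,270)–(315,295), held between the fingers. I'll keep lifting while watching the force.

```bash
python3 -m creep '[[0,0,-0.15,0,0.3],[0,0,-0.15,0,0.3],[0,0,-0.15,0,0.3],[0,0,-0.15,0,0.3],[0,0,0,0,0.3]]'
python3 -c "
from h import *
grab('side','s5')
b=cv2.imread('pics/s5.png')[110:290,220:480]
cv2.imwrite('pics/c5.png',cv2.resize(b,(780,540)))"
```

```text
clock: 8.55
position: [0.5793, 0.0377, 0.0749]
ee_rot: [2.525, 1.87, 0.0]
force: [-0.4, 0.4, -2.5]
width: 0.431
gripper_force: 15.0
```

View pics/c5.png

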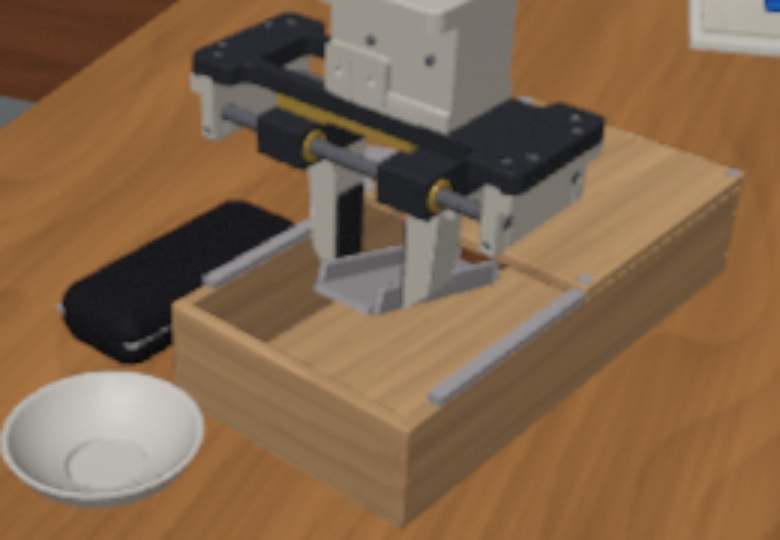

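The shoehorn is tilted, with the blade end at (320,285)–(375,310) and the handle still under the cover. Now drawing it out slantwise.

```bash
python3 -m creep '[[0.3,0,-0.08,0,0.3],[0.4,0,-0.1,0,0.3],[0.4,0,-0.1,0,0.3],[0.4,0,-0.1,0,0.3],[0.4,0,-0.1,0,0.3]]'
python3 -m creep '[[0.4,0,-0.11,0,0.3],[0.4,0,-0.11,0,0.3],[0.4,0,-0.11,0,0.3],[0.4,0,-0.11,0,0.3],[0.4,0,-0.11,0,0.3],[0,0,0,0,0.3]]'
python3 -c "
from h import *
grab('side','s6')
b=cv2.imread('pics/s6.png')[60:290,180:480]
cv2.imwrite('pics/c6.png',cv2.resize(b,(750,575)))"
```

```text
clock: 9.22
position: [0.6018, 0.1119, 0.0942]
ee_rot: [-2.524, -1.871, -0.0]
force: [0.4, -0.1, -1.4]
width: 0.433
gripper_force: 15.0
clock: 9.98
position: [0.6253, 0.1887, 0.1163]
ee_rot: [-2.523, -1.872, -0.002]
force: [0.3, -0.1, 0.6]
width: 0.434
gripper_force: 15.0
```

View pics/c6.png

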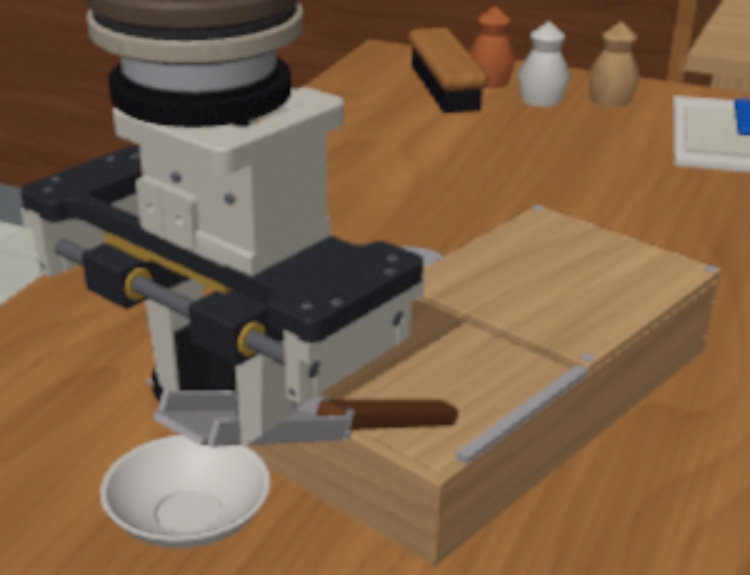

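The handle is out, with its end at (455,412), clear of the cover. I'll tighten the grip and lift.

```bash
python3 -m creep '[[0,0,0,0,0.3],[0,0,-0.2,0,0.3],[0,0,-0.4,0,0.3],[0,0,-0.5,0,0.3],[0,0,-0.5,0,0.3],[0,0,-0.5,0,0.3],[0,0,-0.5,0,0.3],[0,0,-0.5,0,0.3],[0,0,-0.5,0,0.3],[0,0,-0.4,0,0.3],[0,0,-0.2,0,0.3],[0,0,0,0,0.3]]' 35
python3 -m creep '[[0,0,0,0,0.3],[0,0,0,0,0.3],[0,0,0,0,0.3],[0,0,0,0,0.3]]'
python3 -c "
from h import *
d=grab('side','s7')
cv2.imwrite('pics/c7.png',d['pixels'])"
```

```text
clock: 11.52
position: [0.625, 0.1869, 0.2844]
ee_rot: [2.525, 1.87, 0.001]
force: [0.2, -0.2, -1.5]
width: 0.428
gripper_force: 35.0
clock: 12.02
position: [0.6248, 0.1869, 0.2837]
ee_rot: [-2.525, -1.87, 0.0]
force: [0.4, -0.5, -1.0]
width: 0.431
gripper_force: 35.0
```

View pics/c7.png

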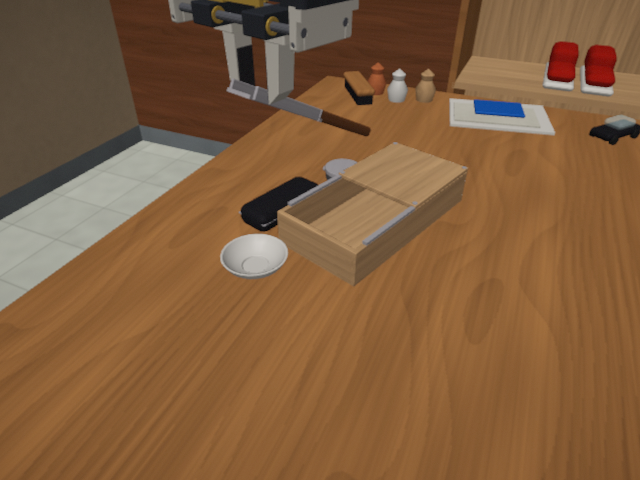

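The shoehorn hangs in the grip, with its handle end at (365,131). Dish, case and tin are where they were. I'll check the handle end's height.

```bash
python3 -c "
from h import *
d=grab('side','s8'); print(w(d,361,129),w(d,340,121),w(d,250,95)); print(np.load('pics/s7.npz')['z_map'][129,361]-d['z_map'][129,361])"
```

```text
[0.56620509 0.03134862 0.19438244] [0.58008185 0.07547248 0.22015653] [0.61777849 0.22100557 0.29517643]
0.00021350384
```

```bash
python3 -m creep '[[0,0,-0.2,0,0.3],[0,0,-0.3,0,0.3],[0,0,-0.3,0,0.3],[0,0,-0.1,0,0.3],[0,0,0,0,0.3],[0,0,0,0,0.3],[0,0,0,0,0.3],[0,0,0,0,0.3],[0,0,0,0,0.3],[0,0,0,0,0.3]]' && python3 -c "
from h import *
d=vision.get_image('side');ref=np.load('pics/s7.npz')
print(np.abs(d['pixels'][150:,:].astype(int)-ref['pixels'][150:]).max(), readout.observe()['gripper_force'])
from cell import sign_off
print(sign_off())"
```

```text
clock: 13.38
position: [0.6248, 0.1869, 0.3199]
ee_rot: [-2.525, -1.87, 0.0]
force: [-0.6, 0.2, -0.9]
width: 0.428
gripper_force: 35.0
12 34.999632239341736
the job is handed in; nothing more can be done
None
```

I drew the shoehorn out slantwise from under the cover and handed the job in at about 13.5 s, with it held still at 35 N. Its lower end is about 0.22 m above the counter (from a depth reading at 0.19 m, then a 36 mm lift), and the camera showed no shift of tin, case or dish; the sign-off gave no verdict.

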